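# Pass three samples on to their next instruments

### The arm

A 6-joint arm with a two-finger parallel gripper is mounted at the origin on a cart in front of the work surface, level with it; the furniture and walls round the work are solid. World frame = base frame: x ahead of the robot, y to its left, z up, the work surface at z = 0. Lengths are in m, angles in rad, forces in N, time in s.
With the tool pointing down it reaches from about 0.35 to 0.975 m from the base axis. Payload 4.9 kg.
Tool frame: the origin (TCP) lies at the very end of the fingers, on their centre line; the grasp point (between the pads) lies 19 mm behind it; x points along the fingers, y is the direction in which the jaws open and shut, and the axes are right-handed (so a half turn about x gives the same grasp; the last joint's range is limited). The gripper opens to 85 mm and grips with 20 to 120 N. Pads are 22 mm wide; open, the fingers measure 114 mm over their backs; the gripper's body (76 mm by 85 mm) begins 54 mm behind the grasp point. The pads swing forward as they close: fully open they stand 13 mm farther back than shut.
Start: joints at [-1.265, 0.053, 1.613, -0, 1.476, -0.119], TCP at [0.258, -0.569, 0.231] pointing down, gripper open.
Joint ranges: [-3.01, 3.01], [-1.01, 2.22], [0.06, 2.58], [-1.02, 4.17], [0.09, 2.62], [-3.14, 3.14]. Speed limits (rad/s): [2.57, 2.57, 3.14, 3.14, 3.14, 3.14].

### API

Orientations are given as a unit quaternion [w, x, y, z].
In Python, from plant import manip gives the robot as it stands.
- The arm moves only by the tool play_rows, never from a script. Its argument "plan" is a list of rows, each a list of 5 numbers: the shift along the tool's x, y, z in mm, then the turn about the tool's x in rad, then the closure, from -1 (fully open) to 1 (shut). A call has 1 to 8 rows; each row is the pose to reach, as a shift and turn from the pose commanded when the call began, along the tool's axes at that moment; what a row does not reach only later rows make up. A row lasts 1/8 s, in which the tool goes at most 62.5 mm and 10.7 degrees, less where a joint would pass 70% of its speed; a pose out of reach is approached as far as the arm can. A call with a gripper value outside its range is refused whole. The fingers move at their own pace and stop on an object; the grip force is fixed at half the most. Time passes only in rows, so rows that repeat a pose let the fingers close. It gives the time, the measured TCP pose, the force and the opening at its end, in the units of the state.
- manip.state(): the state, without advancing time (a new reading comes with each control period).
- manip.grab_frame(name): name is "side" or "top" or "wrist"; returns a dict with "img" (480x640x3 uint8, red, green, blue), "range_z" (480x640 float32, m along the optical axis (not along the pixel's ray), 0 where there is no reading), "fx", "fy", "cx", "cy" (pixels), "origin" and "rotation" of the camera in the world. Camera axes: x right, y up, looking along -z (the intrinsics and any distortion apply to the point x, -y, -z); pixel columns grow to the right and rows downward; lengths in m; the calibration is good to about 2 mm. A picture is of the moment at which its call begins.
- manip.job_done(): hands the job in, once; it reports no verdict.
The state is a dict: "time": time; "joint_pos": joint angles; "joint_vel": joint speeds; "joint_efforts": joint torques, N m; "tool_pos": TCP position; "tool_rot": TCP orientation; "contact_force": force on the tool from outside, world axes, zero at the start; "ft_torque": the same for the moment, N m; "gripper_width": opening from 0.0 (shut) to 1.0 (fully open).
Only numpy, scipy, OpenCV 4.12 (cv2) and the standard library are available. Lean on these libraries where they do the work, as an engineer would, in place of code of your own. Each camera call takes 0.05 s, during which the arm holds its last target. There are 200 camera calls.

### The job

Three samples have each finished at one instrument and must go on to the next: the blue-capped brown jar from the balance to the blue magnetic stirrer, the black-capped vial from the stirrer to the black light box with the yellow panel, and the sample cup with the orange label from the light box to the balance. Stand each upright in the middle of its new instrument's plate; the instruments are all occupied, so the green mat is free for parking one of them meanwhile. Do not tip the samples, and leave the timer, the pink dish and the capped tube that lie beside and in front of the instruments where they are.

Things in the scene. Friction and masses are not known exactly. Their poses are not given: they have to be found in the camera images.
- jar_center (a point): Closed brown (amber) glass jar with a flat bright blue screw cap and a white label, round, 50 mm across (cap 45 mm, the top 16 mm), 70 mm tall. This point is its centre, half-way up (35 mm above its underside); z up. About 120 g. At the start it stands on the balance.
- vial_center (a point): Small upright glass vial with a greenish content and a black cap, 22 mm across, 52 mm tall. This point is its centre, half-way up (26 mm above its underside); z up. About 22 g. At the start it stands on the stirrer.
- cup_center (a point): Round screw cup with an orange label, open at the top, 58 mm across at the widest, 71 mm tall. This point is its centre, half-way up (35.5 mm above its underside); z up. About 34 g. At the start it stands on the light box.
- balance_pan (a point): Top centre of the round steel pan (88 mm across) of a white laboratory balance, 45 mm above the worktop, about 128 mm front to back and 110 mm wide; the body reaches 78 mm in front of this point and 50 mm behind it at yaw 0. Axes: x to its rear, y to its left as seen from the robot, z up. Fixed, does not move.
- stirrer_plate (a point): Top centre of the round white plate (90 mm across) of a blue magnetic stirrer with a black knob on its front (sticking out 10 mm more), 45 mm above the worktop, about 128 mm front to back and 110 mm wide; the body reaches 78 mm in front of this point and 50 mm behind it at yaw 0. Axes: x to its rear, y to its left as seen from the robot, z up. Fixed, does not move.
- light_box_panel (a point): Top centre of the square yellow panel (88 mm) of a black light box, 45 mm above the worktop, about 128 mm front to back and 110 mm wide; the body reaches 78 mm in front of this point and 50 mm behind it at yaw 0. Axes: x to its rear, y to its left as seen from the robot, z up. Fixed, does not move.
- mat_top (a point): Top centre of a flat square green mat, 100 mm, 4 mm thick, empty at the start. Axes: z up. Fixed.
- timer: Bystander: white timer with three keys lying flat near the front edge of the worktop, 58 x 66 x 16 mm; origin at the centre of its underside, z up.
- pink_dish: Bystander: pink round dish near the front edge of the worktop, 59 mm across, 12 mm high; origin at the centre of its underside, z up.
- tube: Bystander: tube with a blue cap lying on the worktop, 106 x 18 x 18 mm, along its x axis; origin at the centre of its underside, z up.
Not all that is in view belongs to the job. What is shaped like the part that bears cup_center but purple is not meant.

How it is judged:
At the end, for the whole second after the job is handed in: The jar stands on the stirrer's plate, the vial on the light box's panel and the sample cup on the balance's pan, each within 12 mm of the middle, upright (leaning less than 0.1 rad), resting on the plate (height within 6 mm) and still (below 20 mm/s) (horizontal distance between jar_center and stirrer_plate below 0.012 m and z of jar_center in the frame of stirrer_plate between 0.029 and 0.041 m and angle between each of jar_center, vial_center, cup_center's own z axis and vertical below 0.1 rad and linear speed of each of jar, vial, cup below 0.02 m/s and horizontal distance between vial_center and light_box_panel below 0.012 m and z of vial_center in the frame of light_box_panel between 0.02 and 0.032 m and horizontal distance between cup_center and balance_pan below 0.012 m and z of cup_center in the frame of balance_pan between 0.0295 and 0.0415 m); the robot touches nothing.
It fails at once if the jar, the vial or the sample cup is tipped (leans more than 35 degrees) (angle between any of jar_center, vial_center, cup_center's own z axis and vertical above 0.6 rad).
It fails at once if the timer is shifted by more than 20 mm (distance of timer from where it was at the start of the episode above 0.02 m).
It fails at once if the pink dish is shifted by more than 20 mm (distance of pink_dish from where it was at the start of the episode above 0.02 m).
It fails at once if the capped tube is shifted by more than 20 mm (distance of tube from where it was at the start of the episode above 0.02 m).
It also fails if it takes over 104 s, if anything falls off the work surface, if the arm or the gripper's body presses on something with over 40 N, if the wrist force passes 120 N, or if a joint passes its speed limit or range.

## Working session

There is one attempt and no reset: what is moved stays moved. The work goes in short steps, Python scripts to look and compute and a tool call to move; the robot and the scene stay as the last step left them, time stands still between calls to the robot, and variables do not carry over. Pictures are saved under pics/ and viewed, about 12 in all and at most 16, crops included, and the job is handed in when it is done.

Besides the shell and the picture viewer there is one more tool, called after "Call:" in YAML: its name, and indented under it one key for each argument. play_rows: Moves the arm, as the interface text tells. Its arguments: {"type":"object","properties":{"plan":{"type":"array"}},"required":["plan"]}

```bash
mkdir -p pics; cat > h.py <<'E'
import numpy as np,cv2
from plant import manip
def grab(n,save=None):
    f=manip.grab_frame(n)
    if save: cv2.imwrite('pics/'+save,f['img'][:,:,::-1])
    return f
def cloud(f):
    v,u=np.mgrid[:480,:640]; z=f['range_z']
    p=np.stack([(u-f['cx'])/f['fx']*z,-(v-f['cy'])/f['fy']*z,-z],-1)
    return p@np.array(f['rotation']).T+np.array(f['origin'])
E
python3 - <<'E'
from h import *
for n in('top','side'):
    f=grab(n,n+'1.png');np.savez(n+'1.npz',**f)
    print(n,f['origin'],f['rotation'],f['fx'],f.keys())
print(manip.state())
E
```

```text
top [0.37513248 0.01841262 1.3386317 ] [ 0.70832202  0.02444825 -0.02574659 -0.70499597] 601.1526393180487 dict_keys(['img', 'range_z', 'fx', 'fy', 'cx', 'cy', 'origin', 'rotation'])
side [0.21927193 0.81874354 0.56441983] [-0.13879295 -0.06996435  0.50269314  0.85037704] 486.6022060057056 dict_keys(['img', 'range_z', 'fx', 'fy', 'cx', 'cy', 'origin', 'rotation'])
{'time': 0.1, 'joint_pos': array([-1.26502888e+00,  5.33210671e-02,  1.61413290e+00, -1.77492785e-05,
        1.47599276e+00, -1.18966276e-01]), 'joint_vel': array([ 0.0007702 , -0.00269693, -0.00305174,  0.00038225, -0.00083313,
        0.00071466]), 'joint_efforts': array([ 1.10482510e-03, -3.94901276e+01, -3.71363640e+01, -1.10300027e-04,
        3.92169823e-03, -1.03636012e-05]), 'tool_pos': array([ 0.25739657, -0.56893088,  0.23018143]), 'tool_rot': array([-0.1483883 , -0.69115369, -0.14969245,  0.6912884 ]), 'contact_force': array([ 0.37702318, -0.46044392,  0.19349167]), 'ft_torque': array([-0.05295364, -0.00015078,  0.02050626]), 'gripper_width': 0.9991754939185373}
```

View pics/top1.png

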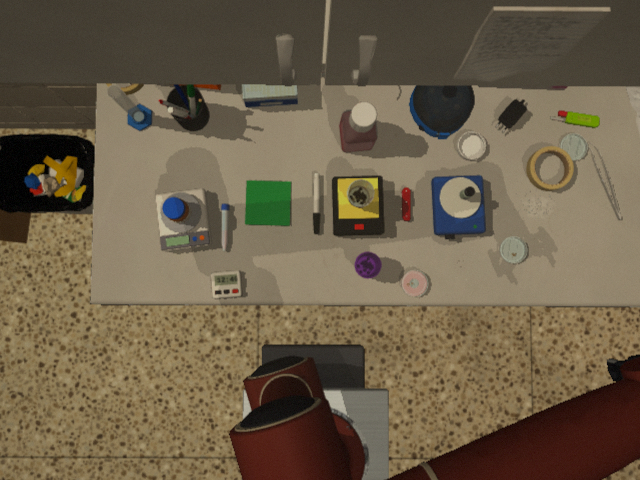

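View pics/side1.png

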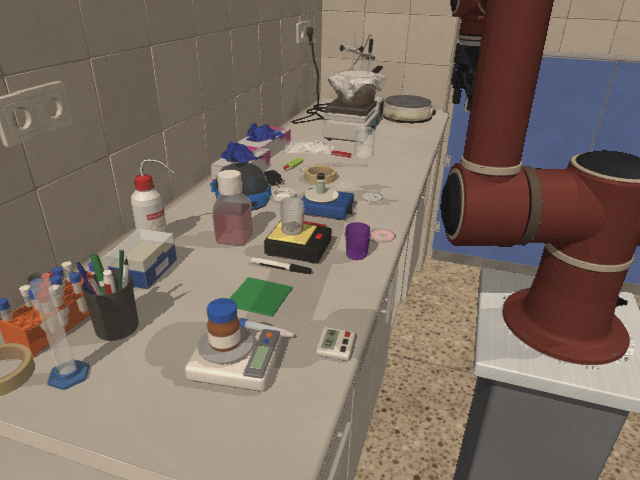

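```bash
python3 - <<'E'
from h import *
f=dict(np.load('top1.npz'));P=cloud(f)
im=f['img'][:,:,::-1]
def crop(c,s=5,w=80):
    return cv2.resize(im[c[1]-w//2:c[1]+w//2,c[0]-w//2:c[0]+w//2],None,fx=s,fy=s,interpolation=cv2.INTER_CUBIC)
cv2.imwrite('pics/c.png',np.hstack([crop((182,212),3.3),crop((358,207),3.3),crop((459,206),3.3)]))
for n,c in dict(jarcap=(176,208),pan=(196,200),pan2=(170,226),mat=(268,203),cup=(360,195),panel=(345,185),panel2=(375,212),vial=(468,191),plate=(452,203),purple=(367,265),dish=(415,284),timer=(226,285),tube=(225,227),bottle=(363,115),bottle2=(355,140),table=(300,250),marker=(317,200),dome=(440,105),cab=(400,60),pen=(407,205)).items():
    print(n,c,P[c[1],c[0]].round(3))
def rect(r,z0,z1):
    x0,y0,x1,y1=r;S=P[y0:y1,x0:x1].reshape(-1,3);S=S[(S[:,2]>z0)&(S[:,2]<z1)]
    return cv2.minAreaRect((S[:,:2]*1000).astype(np.float32)),S[:,2].mean(),len(S)
for n,r in dict(bal=(150,180,215,262),lb=(328,170,390,242),st=(425,170,492,248)).items(): print(n,rect(r,.03,.052))
for n,r in dict(jar=(150,180,215,235),cup=(328,160,390,225),vial=(440,165,492,225)).items(): print(n,rect(r,{'jar':.108,'cup':.105,'vial':.09}[n],.13))
E
```

```text
Traceback (most recent call last):
  File "h.py", line 10, in cloud
    return p@np.array(f['rotation']).T+np.array(f['origin'])
           ~^~~~~~~~~~~~~~~~~~~~~~~~~~
ValueError: matmul: Input operand 1 has a mismatch in its core dimension 0, with gufunc signature (n?,k),(k,m?)->(n?,m?) (size 4 is different from 3)
```

Rotation is a quaternion; fixing.

```bash
sed -i "s/np.array(f\['rotation'\]).T/R.from_quat(f['rotation'],scalar_first=True).as_matrix().T/; 1i from scipy.spatial.transform import Rotation as R" h.py; cat > m.py <<'E'
from h import *
f=dict(np.load('top1.npz'));P=cloud(f)
im=f['img'][:,:,::-1]
def crop(c,s=5,w=80):
    return cv2.resize(im[c[1]-w//2:c[1]+w//2,c[0]-w//2:c[0]+w//2],None,fx=s,fy=s,interpolation=cv2.INTER_CUBIC)
cv2.imwrite('pics/c.png',np.hstack([crop((182,212),3.3),crop((358,207),3.3),crop((459,206),3.3)]))
for n,c in dict(jarcap=(176,208),pan=(196,200),pan2=(170,226),mat=(268,203),cup=(360,195),panel=(345,185),panel2=(375,212),vial=(468,191),plate=(452,203),purple=(367,265),dish=(415,284),timer=(226,285),tube=(225,227),bottle=(363,115),bottle2=(355,140),table=(300,250),marker=(317,200),dome=(440,105),cab=(400,60),pen=(407,205)).items():
    print(n,c,P[c[1],c[0]].round(3))
def rect(r,z0,z1):
    x0,y0,x1,y1=r;S=P[y0:y1,x0:x1].reshape(-1,3);S=S[(S[:,2]>z0)&(S[:,2]<z1)]
    return [np.round(q,1) for q in cv2.minAreaRect((S[:,:2]*1000).astype(np.float32))],S[:,2].mean().round(4),len(S)
for n,r in dict(bal=(150,180,215,262),lb=(328,170,390,242),st=(425,170,492,248)).items(): print(n,rect(r,.03,.052))
for n,r in dict(jar=(150,180,215,235),cup=(328,160,390,225),vial=(440,165,492,225)).items(): print(n,rect(r,{'jar':.108,'cup':.105,'vial':.09}[n],.13))
E
python3 m.py
```

```text
jarcap (176, 208) [0.534 0.289 0.119]
pan (196, 200) [0.56  0.261 0.054]
pan2 (170, 226) [0.505 0.319 0.039]
mat (268, 203) [0.561 0.109 0.005]
cup (360, 195) [ 0.572 -0.092  0.06 ]
panel (345, 185) [ 0.595 -0.061  0.048]
panel2 (375, 212) [ 0.537 -0.126  0.048]
vial (468, 191) [ 0.576 -0.314  0.098]
plate (452, 203) [0.375 0.018 1.339]
purple (367, 265) [ 0.423 -0.111  0.019]
dish (415, 284) [ 0.382 -0.219  0.003]
timer (226, 285) [0.378 0.199 0.015]
tube (225, 227) [0.505 0.202 0.021]
bottle (363, 115) [ 0.717 -0.09   0.161]
bottle2 (355, 140) [ 0.682 -0.078  0.099]
table (300, 250) [0.456 0.037 0.003]
marker (317, 200) [ 0.567 -0.     0.019]
dome (440, 105) [ 0.756 -0.256  0.105]
cab (400, 60) [ 0.628 -0.083  0.685]
pen (407, 205) [ 0.557 -0.2    0.015]
bal ([array([521.6, 292.4]), array([127.6, 109.6]), np.float64(7.7)], np.float64(0.0394), 2138)
lb ([array([554.8, -89.7]), array([128.8, 110.1]), np.float64(2.0)], np.float64(0.0433), 2317)
st ([array([ 552.5, -311.5]), array([137.8, 111. ]), np.float64(2.8)], np.float64(0.0405), 2722)
jar ([array([536.1, 295.7]), array([43.8, 43.3]), np.float64(1.3)], np.float64(0.1157), 377)
cup ([array([570.8, -89.5]), array([54.1, 53.3]), np.float64(89.1)], np.float64(0.113), 118)
vial ([array([ 576.6, -318. ]), array([19.6, 19.5]), np.float64(11.8)], np.float64(0.0968), 79)
```

View pics/c.png

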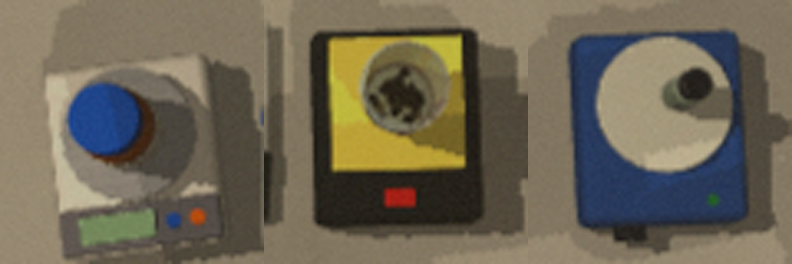

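```bash
cat >> h.py <<'E'
def to(*targets):
    """TCP targets (m) -> shift along tool axes (mm), and the turn that puts jaws along world y"""
    s=manip.state();M=R.from_quat(s['tool_rot'],scalar_first=True).as_matrix()
    print('t',s['time'],'tcp',s['tool_pos'].round(4),'w',round(s['gripper_width'],3),'F',s['contact_force'].round(1))
    print('axes',M.round(3).tolist(),'turn',round(float(np.arctan2(M[0,1]*1,1*M[0,2])),4))
    for t in targets: print(t,(M.T@(np.array(t)-s['tool_pos'])*1000).round(1))
E
python3 - <<'E'
from h import *
to((.576,-.318,.2),(.4,-.318,.23))
f=dict(np.load('top1.npz'));P=cloud(f)
for r in (20,50,75,80,84): print(r,P[r,400].round(3),P[r,200].round(3))
E
```

```text
t 0.1 tcp [ 0.2574 -0.5689  0.2302] w 0.999 F [ 0.4 -0.5  0.2]
axes [[-0.001, 0.412, -0.911], [0.002, -0.911, -0.412], [-1.0, -0.002, -0.0]] turn 2.7169
(0.576, -0.318, 0.2) [  30.4  -97.3 -393.7]
(0.4, -0.318, 0.23) [   0.5 -169.9 -233.3]
20 [ 0.628 -0.068  0.786] [0.627 0.122 0.784]
50 [ 0.628 -0.079  0.712] [0.628 0.136 0.709]
75 [ 0.627 -0.09   0.639] [0.628 0.149 0.633]
80 [ 0.628 -0.093  0.619] [0.628 0.152 0.615]
84 [ 0.628 -0.095  0.604] [0.829 0.264 0.014]
```

Call:
play_rows:
  plan:
    - [4,-14,-56,0.06,-1]
    - [8,-28,-112,0.12,-1]
    - [12,-42,-168,0.18,-1]
    - [16,-56,-224,0.24,-1]
    - [20,-70,-280,0.3,-1]
    - [25,-84,-336,0.36,-1]
    - [30,-97,-394,0.4245,-1]
    - [30,-97,-394,0.4245,-1]

```text
time: 1.1
tool_pos: [0.5786, -0.3153, 0.1998]
tool_rot: [-0.001, -0.707, -0.003, 0.708]
contact_force: [-0.9, -0.4, -0.6]
gripper_width: 1.0
```

```bash
sed -i 's/M\[0,1\]\*1,1\*M\[0,2\]/M[0,1],-M[0,2]/' h.py; python3 - <<'E'
from h import *
f=grab('wrist','w1.png');P=cloud(f);np.savez('w1.npz',**f)
print(f['origin'])
to((.576,-.318,.2),(.576,-.318,.053))
S=P.reshape(-1,3)
def c(x,y,r,z0,z1):
    T=S[(np.hypot(S[:,0]-x,S[:,1]-y)<r)&(S[:,2]>z0)&(S[:,2]<z1)]
    print(len(T), len(T) and [np.round(q,1) for q in cv2.minAreaRect((T[:,:2]*1000).astype(np.float32))], len(T) and T[:,2].mean())
c(.576,-.318,.03,.09,.105)
c(.571,-.311,.06,.04,.05)
c(.571,-.311,.1,.03,.05)
E
```

```text
[ 0.65549343 -0.3139795   0.3418724 ]
t 1.15 tcp [ 0.5773 -0.317   0.2001] w 0.999 F [-0.7 -1.  -0.9]
axes [[-0.002, 0.004, -1.0], [0.001, -1.0, -0.004], [-1.0, -0.001, 0.002]] turn 0.0037
(0.576, -0.318, 0.2) [0.1 1.  1.3]
(0.576, -0.318, 0.053) [147.1   1.1   1.1]
831 [array([ 575.5, -318.5]), array([19.9, 19.7]), np.float64(13.7)] 0.09583341829160691
9510 [array([ 569.9, -311. ]), array([89. , 88.7]), np.float64(43.1)] 0.044713095945877676
20311 [array([ 551.1, -311.8]), array([136.9, 109.8]), np.float64(2.4)] 0.04010313656406281
```

View pics/w1.png

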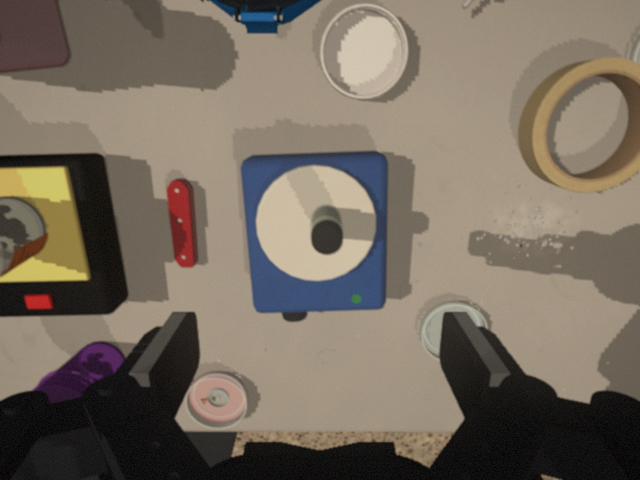

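Call:
play_rows:
  plan:
    - [50,1,2,0,-1]
    - [100,1,2,0,-1]
    - [130,1,2,0,-1]
    - [146,1,2,0,-1]
    - [146,1,2,0,-1]
    - [146,1,2,0,1]
    - [146,1,2,0,1]
    - [146,1,2,0,1]

```text
time: 2.15
tool_pos: [0.5752, -0.3201, 0.0566]
tool_rot: [0.001, 0.708, -0.0, -0.707]
contact_force: [-0.1, -0.1, 0.3]
gripper_width: 0.379
```

Call:
play_rows:
  plan:
    - [0,0,0,0,1]
    - [0,0,0,0,1]
    - [0,0,0,0,1]
    - [-10,0,0,0,1]
    - [-40,0,0,0,1]
    - [-80,0,0,0,1]
    - [-100,0,0,0,1]
    - [-100,0,0,0,1]

```text
time: 3.15
tool_pos: [0.5754, -0.3202, 0.1571]
tool_rot: [0.001, 0.708, -0.001, -0.706]
contact_force: [-0.0, -0.7, -1.3]
gripper_width: 0.246
```

```bash
python3 - <<'E'
from h import *
grab('wrist','w2.png')
to((.56,.109,.155),(.56,.109,.013))
f=dict(np.load('top1.npz'));P=cloud(f);hsv=cv2.cvtColor(f['img'],cv2.COLOR_RGB2HSV)
m=(cv2.inRange(hsv,(50,100,40),(80,255,255))>0)
m[:, :240]=0;m[:,296:]=0
print(m.sum(),P[m].mean(0),cv2.minAreaRect((P[m][:,:2]*1000).astype(np.float32)))
E
```

```text
t 3.2 tcp [ 0.5745 -0.3196  0.1551] w 0.245 F [ 1.   0.  -0.8]
axes [[0.0, 0.0, -1.0], [-0.0, -1.0, -0.0], [-1.0, 0.0, -0.0]] turn 0.0003
(0.56, 0.109, 0.155) [ 1.000e-01 -4.286e+02  1.430e+01]
(0.56, 0.109, 0.013) [ 142.1 -428.6   14.3]
1957 [0.56175513 0.1092157  0.00693792] ((491.74188232421875, 97.11729431152344), (257.1641540527344, 114.17227935791016), 10.077482223510742)
```

View pics/w2.png

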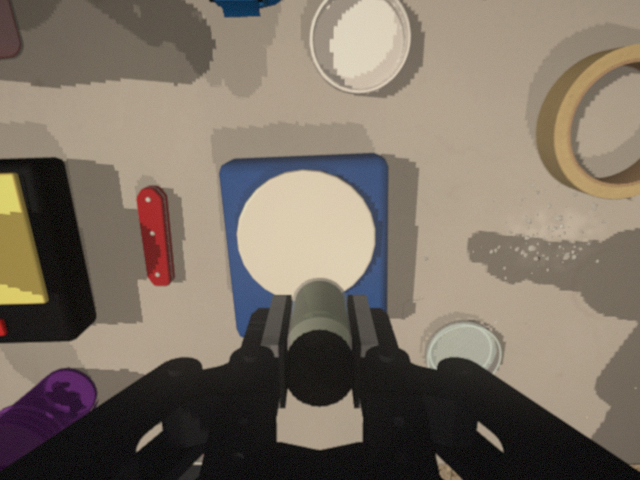

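Call:
play_rows:
  plan:
    - [-20,-35,2,0,1]
    - [-20,-90,4,0,1]
    - [-20,-150,6,0,1]
    - [-20,-210,8,0,1]
    - [-20,-270,10,0,1]
    - [-20,-330,12,0,1]
    - [-20,-390,14,0,1]
    - [-10,-429,14,0,1]

```text
time: 4.2
tool_pos: [0.5592, 0.1118, 0.1634]
tool_rot: [-0.001, -0.706, -0.001, 0.708]
contact_force: [0.2, 0.5, -1.0]
gripper_width: 0.246
```

```bash
python3 - <<'E'
from h import *
to((.561,.109,.1551),(.561,.109,.0141))
E
```

```text
t 4.2 tcp [0.5592 0.1118 0.1634] w 0.246 F [ 0.2  0.5 -1. ]
axes [[-0.002, 0.002, -1.0], [0.0, -1.0, -0.002], [-1.0, -0.0, 0.002]] turn 0.0021
(0.561, 0.109, 0.1551) [ 8.3  2.8 -1.8]
(0.561, 0.109, 0.0141) [149.3   2.8  -2.2]
```

Call:
play_rows:
  plan:
    - [50,0,0,0,1]
    - [100,0,0,0,1]
    - [130,0,0,0,1]
    - [143,0,0,0,1]
    - [150,0,0,0,1]
    - [150,0,0,0,1]
    - [150,0,0,0,0.2]
    - [150,0,0,0,-0.4]

```text
time: 5.2
tool_pos: [0.561, 0.1093, 0.016]
tool_rot: [0.0, 0.708, 0.0, -0.707]
contact_force: [-0.2, 0.4, 1.0]
gripper_width: 0.597
```

Call:
play_rows:
  plan:
    - [0,0,0,0,-1]
    - [0,0,0,0,-1]
    - [-20,0,0,0,-1]
    - [-60,0,0,0,-1]
    - [-110,0,0,0,-1]
    - [-160,0,0,0,-1]
    - [-185,0,0,0,-1]
    - [-185,0,0,0,-1]

```text
time: 6.2
tool_pos: [0.5624, 0.1095, 0.2049]
tool_rot: [-0.0, 0.71, 0.0, -0.704]
contact_force: [0.9, -0.6, -0.4]
gripper_width: 1.001
```

```bash
cat >> h.py <<'E'
def fit(S,n,x,y,r,z0,z1):
    S=S.reshape(-1,3)
    T=S[(np.hypot(S[:,0]-x,S[:,1]-y)<r)&(S[:,2]>z0)&(S[:,2]<z1)]
    if len(T): print(n,len(T),[np.round(q,1) for q in cv2.minAreaRect((T[:,:2]*1000).astype(np.float32))],T[:,2].mean().round(4))
    else: print(n,'none')
E
python3 - <<'E'
from h import *
f=grab('wrist','w3.png');P=cloud(f)
fit(P,'vial',.561,.109,.03,.045,.065)
fit(P,'jar',.536,.295,.04,.105,.125)
to((.536,.295,.20),(.536,.295,.059))
E
```

```text
vial 652 [array([562.2, 110. ]), array([19.7, 19.2]), np.float64(0.9)] 0.0544
jar 3622 [array([534.6, 290.1]), array([35.3, 44.7]), np.float64(86.9)] 0.1136
t 6.25 tcp [0.561  0.1094 0.202 ] w 0.999 F [-0.  -0.2 -0.6]
axes [[0.003, 0.0, -1.0], [0.0, -1.0, -0.0], [-1.0, -0.0, -0.003]] turn 0.0003
(0.536, 0.295, 0.2) [   2.  -185.6   25. ]
(0.536, 0.295, 0.059) [ 143.  -185.6   25.4]
```

View pics/w3.png

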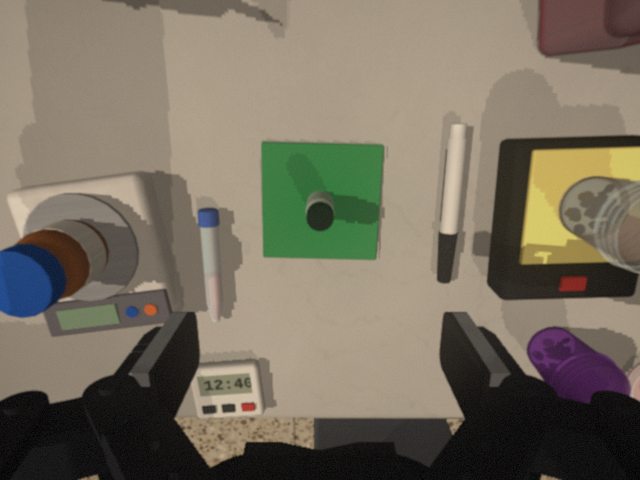

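Call:
play_rows:
  plan:
    - [0,-40,5,0,-1]
    - [0,-95,12,0,-1]
    - [0,-150,20,0,-1]
    - [0,-186,25,0,-1]
    - [0,-186,25,0,-1]

```text
time: 6.88
tool_pos: [0.5336, 0.297, 0.1977]
tool_rot: [-0.002, -0.706, -0.001, 0.708]
contact_force: [-0.6, -0.5, -0.0]
gripper_width: 1.001
```

```bash
python3 - <<'E'
from h import *
f=grab('wrist','w4.png');P=cloud(f)
fit(P,'jar',.536,.295,.04,.105,.125)
fit(P,'pan',.536,.294,.045,.041,.049)
fit(P,'bal',.536,.294,.1,.03,.05)
to((.536,.295,.20),(.536,.295,.059))
E
```

```text
jar 4695 [array([535. , 296.2]), array([44.3, 44.2]), np.float64(49.1)] 0.1144
pan 5106 [array([539.4, 294.9]), array([86.6, 76.7]), np.float64(88.1)] 0.0447
bal 15183 [array([521. , 293.6]), array([124. , 106.7]), np.float64(7.9)] 0.038
t 6.925 tcp [0.534  0.2957 0.1979] w 1.0 F [-0.3 -0.1  0.5]
axes [[-0.004, 0.002, -1.0], [-0.002, -1.0, -0.002], [-1.0, 0.002, 0.004]] turn 0.0023
(0.536, 0.295, 0.2) [-2.1  0.7 -2. ]
(0.536, 0.295, 0.059) [138.9   0.4  -2.5]
```

Call:
play_rows:
  plan:
    - [50,0,-1,0,-1]
    - [100,0,-1,0,-1]
    - [128,0,-1,0,-1]
    - [140,0,-1,0,-1]
    - [140,0,-1,0,-1]
    - [140,0,-1,0,1]
    - [140,0,-1,0,1]
    - [140,0,-1,0,1]

```text
time: 7.92
tool_pos: [0.5379, 0.2959, 0.0625]
tool_rot: [-0.0, 0.708, 0.001, -0.706]
contact_force: [-1.0, -0.3, 5.5]
gripper_width: 0.557
```

Call:
play_rows:
  plan:
    - [0,0,0,0,1]
    - [0,0,0,0,1]
    - [-10,0,0,0,1]
    - [-40,0,0,0,1]
    - [-80,0,0,0,1]
    - [-110,0,0,0,1]
    - [-120,0,0,0,1]
    - [-120,0,0,0,1]

```text
time: 8.93
tool_pos: [0.5363, 0.2953, 0.1802]
tool_rot: [0.0, 0.707, 0.0, -0.707]
contact_force: [0.0, 0.7, -1.9]
gripper_width: 0.554
```

```bash
python3 - <<'E'
from h import *
to((.570,-.311,.178),(.570,-.311,.059))
E
```

```text
t 8.925 tcp [0.5363 0.2953 0.1802] w 0.554 F [ 0.   0.7 -1.9]
axes [[0.0, 0.0, -1.0], [0.0, -1.0, -0.0], [-1.0, -0.0, -0.0]] turn 0.0003
(0.57, -0.311, 0.178) [  2.2 606.3 -33.5]
(0.57, -0.311, 0.059) [121.2 606.3 -33.5]
```

Call:
play_rows:
  plan:
    - [0,25,-1,0,1]
    - [0,70,-4,0,1]
    - [0,125,-7,0,1]
    - [0,180,-10,0,1]
    - [0,235,-13,0,1]
    - [0,290,-16,0,1]
    - [0,345,-19,0,1]
    - [0,400,-22,0,1]

```text
time: 9.93
tool_pos: [0.5571, -0.106, 0.1777]
tool_rot: [0.0, -0.706, -0.001, 0.708]
contact_force: [0.2, 0.6, -3.1]
gripper_width: 0.561
```

Call:
play_rows:
  plan:
    - [0,55,-3,0,1]
    - [0,110,-6,0,1]
    - [0,160,-9,0,1]
    - [0,195,-11,0,1]
    - [0,206,-11,0,1]
    - [0,206,-11,0,1]
    - [0,206,-11,0,1]

```text
time: 10.8
tool_pos: [0.5694, -0.3092, 0.1795]
tool_rot: [-0.0, -0.707, -0.001, 0.707]
contact_force: [-0.3, -0.3, -2.3]
gripper_width: 0.558
```

```bash
python3 - <<'E'
from h import *
f=grab('wrist','w5.png');P=cloud(f)
g=grab('top');Q=cloud(g)
fit(P,'plate',.57,-.311,.1,.03,.048)
fit(Q,'jarcap top',.57,-.311,.03,.22,.245)
fit(P,'jarcap wrist',.57,-.311,.03,.22,.245)
to((.570,-.311,.178),(.570,-.311,.059))
E
```

```text
plate 18517 [array([ 560.1, -311.4]), array([118.8, 109.8]), np.float64(2.4)] 0.041
jarcap top 11 [array([ 552.8, -308.8]), array([19.2,  3.1]), np.float64(56.8)] 0.2327
jarcap wrist 18604 [array([ 573.1, -309.8]), array([56.6, 33.3]), np.float64(82.8)] 0.2306
t 10.9 tcp [ 0.5697 -0.3093  0.1801] w 0.563 F [ 0.7 -0.4 -1. ]
axes [[-0.0, 0.002, -1.0], [0.0, -1.0, -0.002], [-1.0, -0.0, 0.0]] turn 0.0018
(0.57, -0.311, 0.178) [ 2.1  1.7 -0.3]
(0.57, -0.311, 0.059) [121.1   1.7  -0.3]
```

View pics/w5.png

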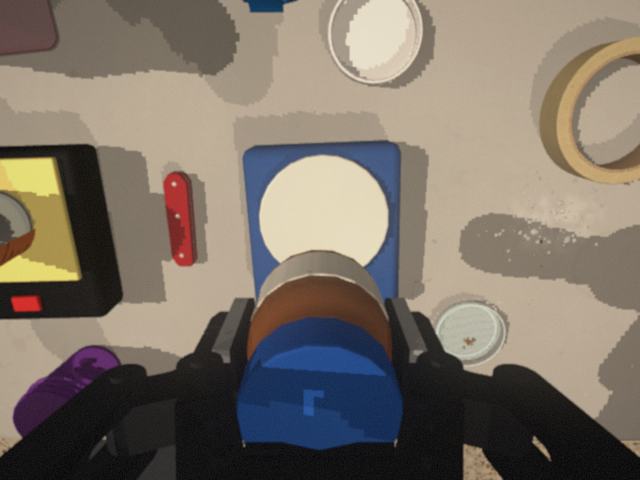

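Call:
play_rows:
  plan:
    - [45,1,0,0,1]
    - [85,1,0,0,1]
    - [108,1,0,0,1]
    - [116,1,0,0,1]
    - [120,1,0,0,1]
    - [120,1,0,0,1]
    - [120,1,0,0,0]
    - [120,1,0,0,-0.6]

```text
time: 11.9
tool_pos: [0.5702, -0.3122, 0.0614]
tool_rot: [0.001, 0.708, -0.0, -0.707]
contact_force: [-1.0, -0.3, 0.7]
gripper_width: 0.757
```

Call:
play_rows:
  plan:
    - [0,0,0,0,-1]
    - [0,0,0,0,-1]
    - [0,0,0,0,-1]
    - [-30,0,0,0,-1]
    - [-80,0,0,0,-1]
    - [-130,0,0,0,-1]
    - [-140,0,0,0,-1]
    - [-140,0,0,0,-1]

```text
time: 12.9
tool_pos: [0.5698, -0.3119, 0.2008]
tool_rot: [0.0, 0.707, -0.0, -0.707]
contact_force: [0.3, 0.4, 0.4]
gripper_width: 1.002
```

```bash
python3 - <<'E'
from h import *
f=grab('wrist','w6.png');P=cloud(f)
fit(P,'jar',.57,-.311,.04,.105,.125)
fit(P,'bodyplate',.57,-.311,.1,.03,.048)
to((.570,-.0895,.198),(.570,-.0895,.059))
E
```

```text
jar 4532 [array([ 568.5, -311.8]), array([44.2, 44.1]), np.float64(61.3)] 0.1144
bodyplate 16003 [array([ 550.7, -311.8]), array([137.4, 109.8]), np.float64(2.4)] 0.0391
t 12.95 tcp [ 0.5691 -0.3113  0.1989] w 0.997 F [-0.4  1.1 -0.2]
axes [[-0.001, 0.0, -1.0], [0.001, -1.0, -0.0], [-1.0, -0.001, 0.001]] turn 0.0003
(0.57, -0.0895, 0.198) [   1.2 -221.8   -1. ]
(0.57, -0.0895, 0.059) [ 140.2 -221.7   -1.2]
```

Call:
play_rows:
  plan:
    - [0,-40,0,0,-1]
    - [0,-100,0,0,-1]
    - [0,-160,0,0,-1]
    - [0,-210,-1,0,-1]
    - [0,-222,-1,0,-1]
    - [0,-222,-1,0,-1]

```text
time: 13.7
tool_pos: [0.5697, -0.0892, 0.1984]
tool_rot: [-0.0, -0.706, -0.001, 0.708]
contact_force: [0.1, -0.0, -0.5]
gripper_width: 1.002
```

```bash
python3 - <<'E'
from h import *
f=grab('wrist','w7.png');P=cloud(f)
fit(P,'cup',.57,-.0895,.045,.1,.125)
fit(P,'body',.57,-.09,.1,.03,.048)
to((.570,-.0895,.198),(.570,-.0895,.059))
E
```

```text
cup 2340 [array([570. , -88.8]), array([54.9, 54.4]), np.float64(41.1)] 0.1095
body 15593 [array([553.3, -89.7]), array([127.2, 110.2]), np.float64(1.8)] 0.0423
t 13.75 tcp [ 0.57   -0.0901  0.1988] w 0.998 F [ 0.9 -0.4  0.2]
axes [[-0.002, 0.0, -1.0], [0.0, -1.0, -0.0], [-1.0, -0.0, 0.002]] turn 0.0002
(0.57, -0.0895, 0.198) [ 0.8 -0.6 -0. ]
(0.57, -0.0895, 0.059) [139.8  -0.6  -0.3]
```

View pics/w7.png

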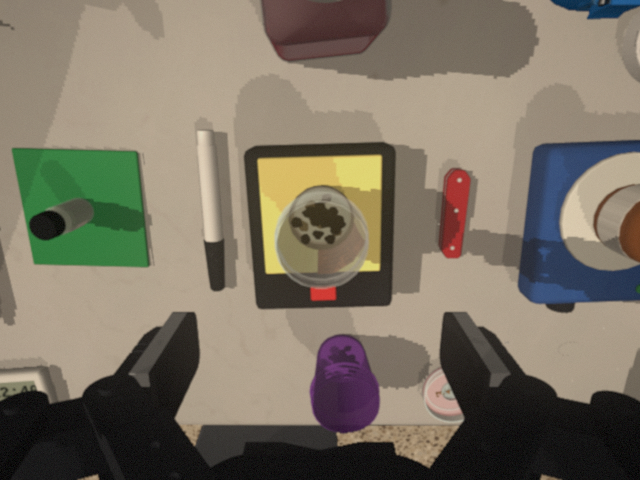

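Call:
play_rows:
  plan:
    - [50,0,0,0,-1]
    - [100,0,0,0,-1]
    - [128,0,0,0,-1]
    - [140,0,0,0,-1]
    - [140,0,0,0,-1]
    - [140,0,0,0,1]
    - [140,0,0,0,1]
    - [140,0,0,0,1]

```text
time: 14.75
tool_pos: [0.5723, -0.0902, 0.0626]
tool_rot: [0.001, 0.709, -0.0, -0.706]
contact_force: [0.1, -0.4, 5.7]
gripper_width: 0.645
```

Call:
play_rows:
  plan:
    - [0,0,0,0,1]
    - [0,0,0,0,1]
    - [-10,0,0,0,1]
    - [-40,0,0,0,1]
    - [-80,0,0,0,1]
    - [-110,0,0,0,1]
    - [-120,0,0,0,1]
    - [-120,0,0,0,1]

```text
time: 15.75
tool_pos: [0.5705, -0.0897, 0.1804]
tool_rot: [0.0, 0.707, 0.0, -0.707]
contact_force: [0.1, -0.3, -1.6]
gripper_width: 0.641
```

```bash
python3 - <<'E'
from h import *
grab('wrist','w8.png')
to((.535,.2945,.178),(.535,.2945,.059))
E
```

```text
t 15.8 tcp [ 0.5698 -0.0895  0.1791] w 0.646 F [ 0.1  0.6 -0.6]
axes [[-0.002, 0.0, -1.0], [0.001, -1.0, -0.0], [-1.0, -0.001, 0.002]] turn 0.0003
(0.535, 0.2945, 0.178) [   1.4 -384.    34.7]
(0.535, 0.2945, 0.059) [ 120.4 -383.9   34.5]
```

View pics/w8.png

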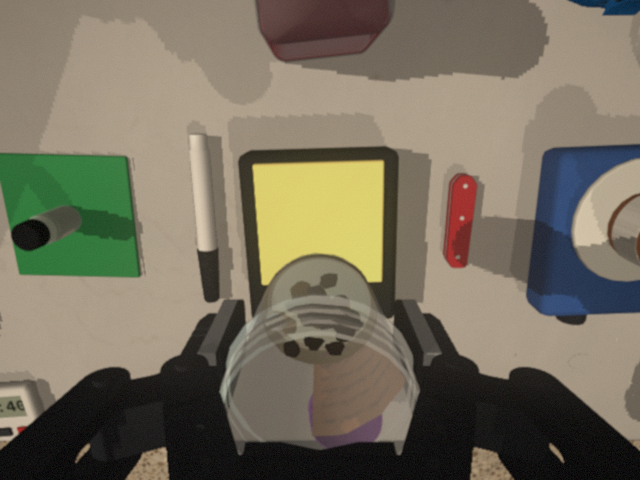

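Call:
play_rows:
  plan:
    - [0,-25,2,0,1]
    - [0,-75,7,0,1]
    - [0,-130,12,0,1]
    - [0,-185,17,0,1]
    - [0,-240,22,0,1]
    - [0,-295,27,0,1]
    - [0,-350,32,0,1]
    - [0,-378,34,0,1]

```text
time: 16.8
tool_pos: [0.5345, 0.2904, 0.1776]
tool_rot: [-0.001, -0.706, -0.001, 0.708]
contact_force: [-0.8, -0.7, -0.3]
gripper_width: 0.646
```

Call:
play_rows:
  plan:
    - [0,-6,1,0,1]
    - [0,-6,1,0,1]
    - [0,-6,1,0,1]

```text
time: 17.18
tool_pos: [0.5354, 0.2931, 0.1797]
tool_rot: [0.0, -0.707, 0.001, 0.707]
contact_force: [-0.2, -1.0, 0.2]
gripper_width: 0.648
```

```bash
python3 - <<'E'
from h import *
f=grab('wrist','w9.png');P=cloud(f)
fit(P,'body',.535,.2945,.1,.03,.048)
to((.535,.2945,.178),(.535,.2945,.059))
E
```

```text
body 18011 [array([521.1, 293.7]), array([123.4, 106.8]), np.float64(7.7)] 0.0399
t 17.225 tcp [0.5356 0.2931 0.18  ] w 0.647 F [-0.5 -0.  -0.8]
axes [[-0.0, -0.001, -1.0], [-0.0, -1.0, 0.001], [-1.0, 0.0, 0.0]] turn -0.0013
(0.535, 0.2945, 0.178) [ 2.  -1.4  0.6]
(0.535, 0.2945, 0.059) [121.   -1.5   0.5]
```

View pics/w9.png

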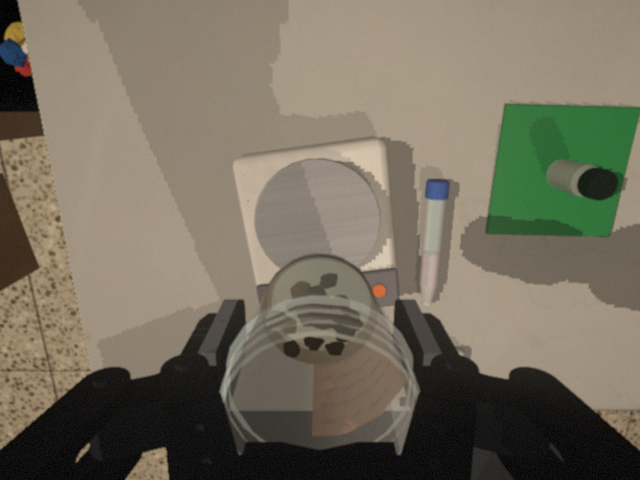

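Call:
play_rows:
  plan:
    - [45,-1,0,0,1]
    - [85,-1,0,0,1]
    - [108,-1,0,0,1]
    - [116,-1,0,0,1]
    - [120,-1,0,0,1]
    - [120,-1,0,0,1]
    - [120,-1,0,0,0]
    - [120,-1,0,0,-0.6]

```text
time: 18.23
tool_pos: [0.536, 0.2955, 0.0611]
tool_rot: [-0.0, 0.708, 0.0, -0.707]
contact_force: [-0.5, -0.3, 0.6]
gripper_width: 0.796
```

Call:
play_rows:
  plan:
    - [0,0,0,0,-1]
    - [0,0,0,0,-1]
    - [0,0,0,0,-1]
    - [-30,0,0,0,-1]
    - [-80,0,0,0,-1]
    - [-130,0,0,0,-1]
    - [-140,0,0,0,-1]
    - [-140,0,0,0,-1]

```text
time: 19.23
tool_pos: [0.5356, 0.2955, 0.2009]
tool_rot: [-0.0, 0.708, 0.0, -0.707]
contact_force: [-0.2, 0.2, -1.5]
gripper_width: 1.004
```

```bash
python3 - <<'E'
from h import *
f=grab('wrist','w10.png');P=cloud(f)
fit(P,'cup',.535,.2945,.045,.1,.125)
fit(P,'body',.535,.2945,.1,.03,.048)
to((.562,.1098,.198),(.562,.1098,.0131))
E
```

```text
cup 2276 [array([535.1, 296.2]), array([55.2, 54.7]), np.float64(37.4)] 0.1095
body 13503 [array([520.9, 293.7]), array([123.8, 107. ]), np.float64(7.6)] 0.0379
t 19.275 tcp [0.5349 0.2951 0.1991] w 1.006 F [-0.4 -0.  -0.8]
axes [[-0.002, 0.0, -1.0], [-0.001, -1.0, -0.0], [-1.0, 0.001, 0.002]] turn 0.0003
(0.562, 0.1098, 0.198) [  1.1 185.3 -27.1]
(0.562, 0.1098, 0.0131) [186.  185.2 -27.4]
```

Cup within about 1–2 mm of the pan centre. Now the vial.

Call:
play_rows:
  plan:
    - [0,40,-6,0,-1]
    - [0,95,-14,0,-1]
    - [0,150,-22,0,-1]
    - [0,185,-27,0,-1]
    - [0,185,-27,0,-1]
    - [50,185,-27,0,-1]
    - [100,185,-27,0,-1]
    - [100,185,-27,0,-1]

```text
time: 20.27
tool_pos: [0.5573, 0.111, 0.0937]
tool_rot: [-0.001, -0.702, -0.0, 0.712]
contact_force: [0.8, 0.3, -0.8]
gripper_width: 0.998
```

```bash
python3 - <<'E'
from h import *
P=cloud(grab('wrist'))
fit(P,'vial',.562,.11,.03,.045,.065)
to((.562,.1098,.0131))
E
```

```text
vial 1604 [array([562.1, 110.2]), array([20.2, 20.1]), np.float64(11.8)] 0.0541
t 20.325 tcp [0.56   0.1111 0.0974] w 1.001 F [1.2 0.  0.5]
axes [[-0.007, 0.001, -1.0], [-0.0, -1.0, -0.001], [-1.0, 0.0, 0.007]] turn 0.0014
(0.562, 0.1098, 0.0131) [84.3  1.3 -2.5]
```

Call:
play_rows:
  plan:
    - [40,1,0,0,-1]
    - [72,1,0,0,-1]
    - [85,1,0,0,-1]
    - [85,1,0,0,-1]
    - [85,1,0,0,1]
    - [85,1,0,0,1]
    - [85,1,0,0,1]
    - [85,1,0,0,1]

```text
time: 21.32
tool_pos: [0.5631, 0.1094, 0.0162]
tool_rot: [0.0, 0.708, 0.0, -0.707]
contact_force: [0.7, 0.8, 0.6]
gripper_width: 0.242
```

Call:
play_rows:
  plan:
    - [0,0,0,0,1]
    - [0,0,0,0,1]
    - [-10,0,0,0,1]
    - [-40,0,0,0,1]
    - [-85,0,0,0,1]
    - [-130,0,0,0,1]
    - [-140,0,0,0,1]
    - [-140,0,0,0,1]

```text
time: 22.32
tool_pos: [0.5624, 0.1093, 0.1554]
tool_rot: [0.0, 0.707, 0.0, -0.707]
contact_force: [-0.8, -0.1, -1.0]
gripper_width: 0.243
```

```bash
python3 - <<'E'
from h import *
to((.568,-.0893,.154),(.568,-.0893,.055))
E
```

```text
t 22.325 tcp [0.5624 0.1093 0.1554] w 0.243 F [-0.8 -0.1 -1. ]
axes [[0.001, 0.0, -1.0], [0.0, -1.0, -0.0], [-1.0, -0.0, -0.001]] turn 0.0003
(0.568, -0.0893, 0.154) [  1.4 198.6  -5.5]
(0.568, -0.0893, 0.055) [100.4 198.6  -5.5]
```

Call:
play_rows:
  plan:
    - [0,30,-1,0,1]
    - [0,80,-2,0,1]
    - [0,130,-4,0,1]
    - [0,175,-5,0,1]
    - [0,198,-6,0,1]
    - [0,198,-6,0,1]
    - [0,198,-6,0,1]

```text
time: 23.2
tool_pos: [0.5675, -0.0878, 0.1534]
tool_rot: [0.0, -0.706, -0.001, 0.708]
contact_force: [0.9, 0.9, -0.4]
gripper_width: 0.244
```

```bash
python3 - <<'E'
from h import *
f=grab('wrist','w11.png');P=cloud(f)
fit(P,'body',.57,-.09,.1,.03,.048)
to((.568,-.0893,.154),(.568,-.0893,.055))
E
```

```text
body 25267 [array([553.6, -89.6]), array([126.8, 110.4]), np.float64(1.7)] 0.0433
t 23.25 tcp [ 0.5678 -0.0876  0.1539] w 0.249 F [ 0.6 -0.3 -0.4]
axes [[-0.002, 0.001, -1.0], [0.001, -1.0, -0.001], [-1.0, -0.001, 0.002]] turn 0.0012
(0.568, -0.0893, 0.154) [-0.1  1.7 -0.2]
(0.568, -0.0893, 0.055) [98.9  1.8 -0.4]
```

View pics/w11.png

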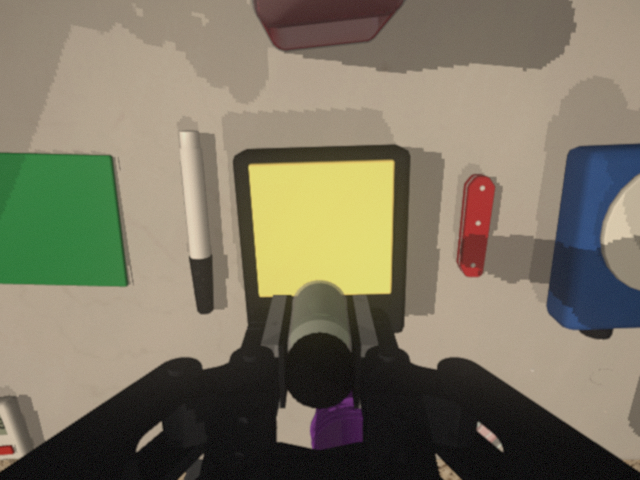

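Vial is held upright at (320,350), above the empty yellow panel (centre about (321,228)).

Call:
play_rows:
  plan:
    - [40,1,0,0,1]
    - [70,1,0,0,1]
    - [88,1,0,0,1]
    - [95,1,0,0,1]
    - [98,1,0,0,1]
    - [98,1,0,0,1]
    - [98,1,0,0,0.2]
    - [98,1,0,0,-0.4]

```text
time: 24.25
tool_pos: [0.5691, -0.0899, 0.0581]
tool_rot: [0.0, 0.708, -0.0, -0.707]
contact_force: [0.5, 0.5, 0.0]
gripper_width: 0.598
```

Call:
play_rows:
  plan:
    - [0,0,0,0,-1]
    - [0,0,0,0,-1]
    - [-20,0,0,0,-1]
    - [-60,0,0,0,-1]
    - [-110,0,0,0,-1]
    - [-160,0,0,0,-1]
    - [-200,0,0,0,-1]
    - [-200,0,0,0,-1]

```text
time: 25.25
tool_pos: [0.5708, -0.0903, 0.2644]
tool_rot: [0.001, 0.711, -0.001, -0.703]
contact_force: [1.1, -0.4, 0.8]
gripper_width: 1.0
```

```bash
python3 - <<'E'
from h import *
f=grab('wrist','w12.png');P=cloud(f)
fit(P,'vial',.568,-.089,.03,.085,.11)
fit(P,'lb',.568,-.089,.1,.03,.048)
fit(P,'jar',.57,-.311,.04,.105,.125)
g=grab('side','s2.png')
to()
E
```

```text
vial 579 [array([568.3, -89.2]), array([20. , 19.6]), np.float64(1.7)] 0.0953
lb 15401 [array([552.9, -89.6]), array([127.8, 110.1]), np.float64(1.7)] 0.0428
jar 2759 [array([ 567.2, -305.8]), array([45. , 35.1]), np.float64(11.7)] 0.1138
t 25.35 tcp [ 0.5687 -0.0897  0.2588] w 0.996 F [-0.6 -0.1 -1.3]
axes [[0.002, 0.0, -1.0], [-0.001, -1.0, -0.0], [-1.0, 0.001, -0.002]] turn 0.0003
```

View pics/s2.png

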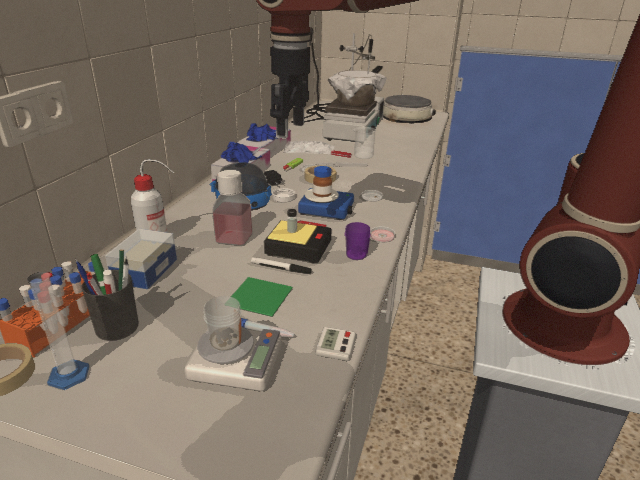

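The side view shows the cup on the balance (223,330), the vial on the light box (292,222), and the jar on the stirrer (322,182). All three are upright and nothing beside the instruments has moved.

```bash
python3 -c "
from h import *
print(manip.job_done())"
```

```text
the job is handed in; nothing more can be done
None
```

All three samples are standing upright on their new instruments, and I handed the job in at about 25 s of the 104 s allowed. I parked the vial on the green mat, moved the jar from the balance to the stirrer and the cup from the light box to the balance, then moved the vial from the mat to the light box.

| Sample | Last measured position (mm) | Middle of its plate (mm) | Offset |
|---|---|---|---|
| Jar on stirrer | (568.5, -311.8) | (569.5, -311) | about 1 mm |
| Cup on balance | (535, 296) | (535, 295) | 1–2 mm |
| Vial on light box | (568, -89) | (567.5, -89) | about 1 mm |

- **Heights:** all three fitted resting on the plate, and the gripper was open about 200 mm above the vial at the end.
- **Bystanders:** the timer, pink dish and tube look unmoved in the final side picture, but I did not measure them.
- **Disagreement:** the very last wrist view put the jar 6 mm off in y. Its outline was cut off by the picture edge (35 mm instead of 45 mm), so I relied on the full view taken just after placing it.
- **Judging:** the hand-in reported no verdict.

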